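# Find and level the high pad of a film platter carrier

### The job

One of the five support pads on the platter carrier stands a few millimetres higher than the rest and would make the film platter wobble: take the sprung feeler probe from its stand, find the high pad by touching the pads lightly, and with the probe push that pad down until it is level with the other four. Do not push the other pads down, never press hard (20 N is too much), and do not touch the carrier or pads with the gripper. Put the probe back upright in its stand, fully down, and leave the other things on the bench alone.

Things in the scene. Friction and masses are not known exactly. Their poses are not given: they have to be found in the camera images.
- probe_grip (a point): Middle of the black round handle (24 mm diameter, 65 mm long, z up) of the feeler probe, about 160 g, loose and upright in its wooden stand. Below the handle: a steel flange (36 mm diameter, 4 mm thick; its underside, resting on the stand's top, is 36.5 mm below this point), a shank 10 mm in diameter and 30 mm long, then a thin sprung pin.
- probe_tip (a point): Lowest point of the probe's sprung pin (6 mm diameter, ball end), 86.5 mm straight below probe_grip when not pressed. The pin pushes in up to 8 mm: it begins to move at 1.5 N and then takes 1.5 N more per mm.
- stand_hole0 (a point): Centre of the mouth of the 16 mm through hole, slightly chamfered, in the top of the fixed wooden probe stand, a block 70 x 70 mm and 60 mm high. In place, the probe's shank hangs in this hole with its flange resting on the block, so that probe_grip is 36.5 mm above this point.
- foot: Fixed dark steel foot (disc 250 mm diameter, 8 mm thick) of the film platter carrier; origin at the centre of its underside, on the table. Fixed above it, concentric, is the aluminium carrier plate (224 mm diameter), set to an unknown height: its face is 28 to 34 mm above the table. A steel spindle (22 mm diameter) rises 20 mm from the middle of the face.
- spot0 (a point): Point at table height straight below the centre of support pad 0. Five identical round steel pads (18 mm diameter) stand on the plate's face, on a ring of 80 mm radius. Four tops are level with each other within about 0.6 mm, about 6 mm above the face; one, it is not known which, is 2.5 to 4 mm higher.
- spot1 (a point): The same for support pad 1, next round the ring. All pads are a tight push fit: they stay put under light touches (below 6 N), slide down under about 8 N of slow pushing, stay where they are left, can be pushed too far and cannot be pulled up again.
- spot2 (a point): The same for support pad 2, next round the ring: it tells where the pad is seen from above, not how high it is.
- spot3 (a point): The same for support pad 3, next round the ring: it tells where the pad is seen from above, not how high it is.
- spot4 (a point): The same for support pad 4, next round the ring: it tells where the pad is seen from above, not how high it is.
Not all that is in view belongs to the job. Of the things shaped like the part that bears stand_hole0, the wooden one is meant. There is more than one size of the part that bears probe_grip; the job needs the smaller.

How it is judged:
By the outcome, as a careful person would: the job done as asked, in the order asked, and still so for the second after the job is handed in, with the robot touching nothing.
It also fails if it takes over 72 s, if anything falls off the work surface, if the arm or the gripper's body presses on something with over 40 N, if the wrist force passes 120 N, or if a joint passes its speed limit or range.

### The arm

A 7-joint arm with a two-finger parallel gripper is mounted at the origin on the work surface. World frame = base frame: x ahead of the robot, y to its left, z up, the work surface at z = 0. Lengths are in mm, angles in rad, forces in N, time in s.
With the tool pointing down it reaches from about 425 to 875 mm from the base axis. Payload 8.4 kg.
Tool frame: the origin (TCP) lies midway between the tips of the shut fingers; the grasp point (between the pads) lies ctrl.grasp_offset behind it (ctrl.grasp_offset is the distance from the TCP to the grasp point, in mm); z points along the fingers, y is the line along which they close (so a half turn about z gives the same grasp; the last joint's range is limited). The gripper opens to 87 mm and grips with 3 to 60 N. Pads are 19 mm wide; open, the fingers measure 117 mm over their backs; the gripper's body (75 mm by 190 mm) begins 51 mm behind the grasp point.
Start: joints at [-1.272, 0.333, 0.04, 1.465, -0.013, 1.343, -0.059], TCP at [251.803, 599.215, 222.546] pointing down, gripper open.
Joint ranges: [-2.58, 2.58], [-0.38, 2.09], [-1.3, 1.39], [0.25, 2.4], [-1.5, 4.64], [0.08, 2.09], [-2.65, 2.65]. Speed limits (rad/s): [2.22, 2.22, 2.79, 2.79, 3.14, 3.14, 3.14].

### API

Orientations are given as a 3x3 rotation matrix whose columns are the frame's x, y, z axes.
In Python, from bench import ctrl gives the robot as it stands. The module is installed in compiled form; this text tells all that it offers.
- The arm moves only by the tool arm_command, never from a script. Its argument "commands" is a list that holds one entry, the list of rows, each a list of 4 numbers: the shift along the tool's x, y, z in m, then the turn about the tool's z in degrees. A call has 1 to 12 rows; each row is the pose to reach, as a shift and turn from the pose commanded when the call began, along the tool's axes at that moment; what a row does not reach only later rows make up. A row lasts 1/8 s, in which the tool goes at most 62.5 mm and 10.7 degrees, less where a joint would pass 70% of its speed; a pose out of reach is approached as far as the arm can. A call with a gripper value outside its range is refused whole. "fingers" is the opening, from 0 (shut) to 1 (fully open), set as the call begins (left out, the last holds). The fingers move at their own pace and stop on an object; "force" is the grip in N (left out, the last holds). Time passes only in rows, so rows that repeat a pose let the fingers close. It gives the time, the measured TCP pose, the force, the opening and the grip force at its end, in the units of the state.
- ctrl.sense(): the state, without advancing time (a new reading comes with each control period).
- ctrl.get_image(name): name is "scene" or "top"; returns the picture (480x640x3 uint8, blue, green, red); there is no depth.
- ctrl.camera_model(name): a dict with "fx", "fy", "cx", "cy" (pixels), "k1" (the pictures are not rectified: a ray, as slopes to the right and down, at radius r is drawn at 1 + k1 r^2 times it, then the intrinsics apply), "xyz" and "orientation" of the camera in the world. Camera axes: x right, y down, z forward; pixel columns grow to the right and rows downward; lengths in mm; the calibration is good to about 2 mm. A picture is of the moment at which its call begins. camera_model takes no time and is no camera call.
- ctrl.close_job(): hands the job in; it is judged then, once.
The state is a dict: "t": time; "joint_positions": joint angles; "qd": joint speeds; "effort": joint torques, N m; "position": TCP position; "orientation": TCP orientation; "contact_force": force on the tool from outside, world axes, zero at the start; "moment": the same for the moment, N m; "finger_gap": opening from 0.0 (shut) to 1.0 (fully open); "grasp_force": force on a finger pad.
Only numpy, scipy, OpenCV 4.12 (cv2) and the standard library are available. Lean on these libraries where they do the work, as an engineer would, in place of code of your own. Each camera call takes 0.05 s, during which the arm holds its last target. There are 200 camera calls.

## Working session

There is one attempt and no reset: what is moved stays moved. The work goes in short steps, Python scripts to look and compute and a tool call to move; the robot and the scene stay as the last step left them, time stands still between calls to the robot, and variables do not carry over. Pictures are saved under pics/ and viewed, at most 10 in all, crops included, and the job is handed in when it is done.

Besides the shell and the picture viewer there is one more tool, called as name([rows], argument=value, ...), one row to a line, values as JSON. arm_command: Moves the arm, as the interface text tells. Its arguments: {"type":"object","properties":{"commands":{"type":"array","items":{"type":"array","items":{"type":"array","items":{"type":"number"}}}},"fingers":{"type":"number"},"force":{"type":"number"}},"required":["commands"]}

```bash
mkdir -p pics; cat > h.py <<'E'
import numpy as np, cv2
from bench import ctrl
def ray(cam,u,v):
    m=ctrl.camera_model(cam); x=np.array([(u-m["cx"])/m["fx"],(v-m["cy"])/m["fy"]]); p=x.copy()
    for _ in range(20): p=x/(1+m["k1"]*(p@p))
    d=np.array(m["orientation"])@np.array([p[0],p[1],1.]); return np.array(m["xyz"],float),d
def plane(cam,u,v,z):
    o,d=ray(cam,u,v); return o+d*(z-o[2])/d[2]
def proj(cam,P):
    m=ctrl.camera_model(cam); q=np.array(m["orientation"]).T@(np.array(P,float)-np.array(m["xyz"])); s=q[:2]/q[2]; s=s*(1+m["k1"]*(s@s))
    return np.array([s[0]*m["fx"]+m["cx"],s[1]*m["fy"]+m["cy"]])
E
python3 - <<'E'
from h import *
for c in("scene","top"):
    cv2.imwrite(f"pics/{c}0.png",ctrl.get_image(c)); print(ctrl.camera_model(c))
print(ctrl.sense(),ctrl.grasp_offset)
E
```

```text
{'fx': 509.85173477642354, 'fy': 509.85173477642354, 'cx': 325.22051232438287, 'cy': 238.80642160194625, 'k1': 0.011361567100270096, 'xyz': array([1271.14851783,   57.35475744,  768.16358227]), 'orientation': array([[-0.24695394,  0.63830494, -0.72909571],
       [ 0.9688676 ,  0.17629944, -0.17382199],
       [ 0.01758773, -0.74932324, -0.66197081]])}
{'fx': 497.5416254136282, 'fy': 497.5416254136282, 'cx': 318.23251673262047, 'cy': 230.46121017066702, 'k1': 0.047642971731490485, 'xyz': array([ 426.99994395, -116.9079553 ,  967.50722694]), 'orientation': array([[ 0.00368451, -0.99259944,  0.12137868],
       [-0.99988553, -0.00187562,  0.01501374],
       [-0.01467497, -0.1214201 , -0.99249272]])}
{'t': 0.1, 'joint_positions': array([-1.27217933,  0.33383824,  0.03990241,  1.4661976 , -0.01337167,
        1.34329172, -0.0584963 ]), 'qd': array([ 0.00132679, -0.00220572, -0.00015422, -0.00153714,  0.00017759,
        0.00146481, -0.0010416 ]), 'effort': array([ 4.91190396e-03, -6.57812190e+01,  1.34038612e+00, -4.04709113e+01,
       -5.97292534e-02,  4.09626646e-02,  9.69891244e-05]), 'position': array([251.69874185, 598.82449749, 221.74269256]), 'orientation': array([[-9.21896071e-01,  3.87437013e-01, -4.42506793e-04],
       [ 3.87437242e-01,  9.21895016e-01, -1.40115248e-03],
       [-1.34913524e-04, -1.46316058e-03, -9.99998920e-01]]), 'contact_force': array([-0.55547745,  0.05946235, -0.28644264]), 'moment': array([0.00516901, 0.01469513, 0.0168232 ]), 'grasp_force': 0.0, 'finger_gap': 0.9969370940483855} 18.700000000000003
```

View pics/scene0.png

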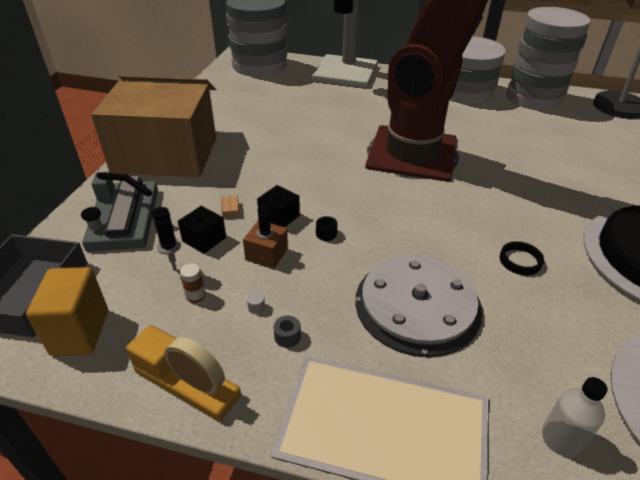

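View pics/top0.png

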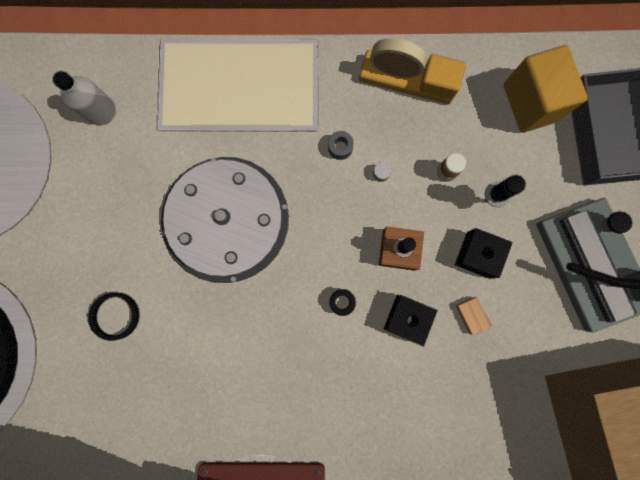

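```bash
python3 - <<'E'
from h import *
s=cv2.imread("pics/scene0.png");t=cv2.imread("pics/top0.png")
a=cv2.resize(s[180:290,140:320],None,fx=4.4,fy=4.4,interpolation=cv2.INTER_CUBIC)[:, :800]
cv2.imwrite("pics/c1.png",a)
b=cv2.resize(t[150:300,370:540],None,fx=4,fy=4,interpolation=cv2.INTER_CUBIC)
cv2.imwrite("pics/c2.png",b[:600])
E
```

```text
(no output)
```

View pics/c1.png

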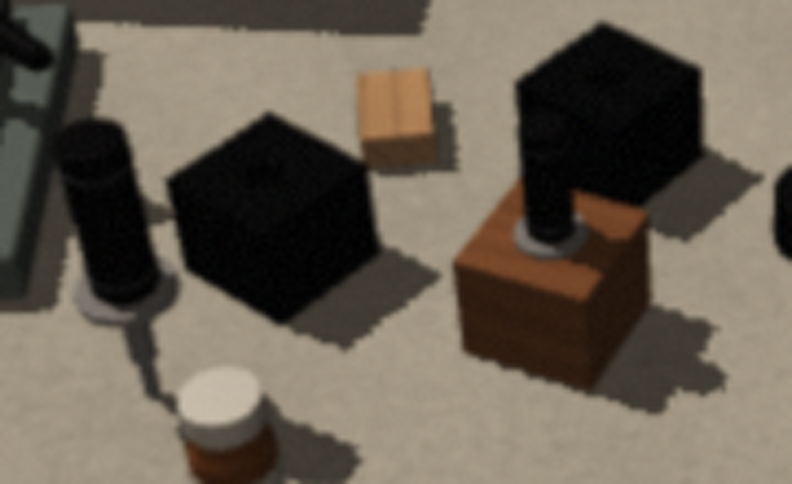

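View pics/c2.png

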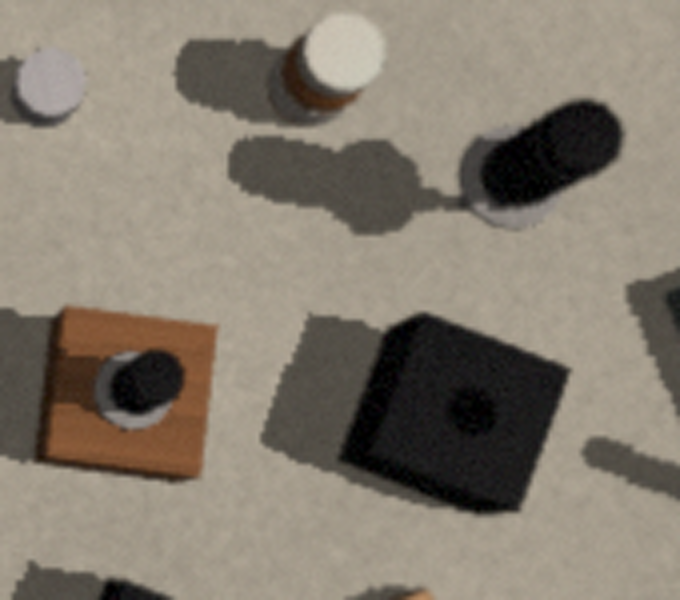

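```bash
python3 - <<'E'
from h import *
t=cv2.imread("pics/top0.png"); s=cv2.imread("pics/scene0.png")
def comp(mask,c):
    n,l,st,ce=cv2.connectedComponentsWithStats(mask.astype(np.uint8)); 
    k=min((i for i in range(1,n) if st[i,4]>80),key=lambda i:np.hypot(*(ce[i]-c))); return (l==k).astype(np.uint8)
# wood
H=cv2.cvtColor(t,cv2.COLOR_BGR2HSV)
m=np.zeros(H.shape[:2],bool);r=np.s_[218:280,370:432]
m[r]=(H[r][...,1]>110)&(H[r][...,2]>60)
m=comp(m,(402,248)); c=cv2.findContours(m,0,2)[0][0]
rc=cv2.minAreaRect(cv2.convexHull(c)); print("wood",rc)
for p in cv2.boxPoints(rc): print(p,plane("top",*p,60).round(1))
# pads
g=cv2.cvtColor(t,cv2.COLOR_BGR2GRAY); gs=cv2.cvtColor(s,cv2.COLOR_BGR2GRAY)
for p in [(239,179),(264,220),(231,257),(184,238),(190,190),(221,216)]:
    w=g[p[1]-11:p[1]+12,p[0]-11:p[0]+12]; ww=cv2.resize(w,None,fx=4,fy=4,interpolation=2)
    mm=comp(ww<np.median(w)-14,(46,46)); c=np.vstack(cv2.findContours(mm,0,2)[0]); (x,y),R=cv2.minEnclosingCircle(c)
    u=p[0]-11+(x-1.5)/4; v=p[1]-11+(y-1.5)/4; print("pad",round(u,1),round(v,1),round(R/4,1),plane("top",u,v,37).round(1))
# plate
m=np.zeros(g.shape,bool); m[150:290,150:295]=g[150:290,150:295]<75
m=comp(m,(223,218)); cnt=cv2.convexHull(np.vstack(cv2.findContours(m,0,2)[0])); print("foot ell",cv2.fitEllipse(cnt))
a=cv2.resize(t[150:290,150:300],None,fx=4,fy=4,interpolation=2)
b=cv2.resize(s[245:360,345:495],None,fx=4,fy=4,interpolation=2)
cv2.imwrite("pics/c3.png",a); cv2.imwrite("pics/c4.png",b)
E
```

```text
wood ((402.00006103515625, 248.00003051757812), (38.94690704345703, 38.94690704345703), 7.125016689300537)
[380.2616  264.90775] [ 475.1 -216.1   60. ]
[385.09235 226.26157] [ 546.  -225.8   60. ]
[423.73853 231.09232] [ 537.2 -296.1   60. ]
[418.90778 269.7385 ] [ 466.7 -285.8   60. ]
pad 238.4 178.1 7.3 [641.3  50.1  37. ]
pad 263.5 219.6 7.2 [561.3   0.8  37. ]
pad 230.5 257.2 7.4 [490.   61.4  37. ]
pad 184.1 238.2 8.0 [525.6 149.5  37. ]
pad 190.2 189.8 7.3 [618.4 141.2  37. ]
pad 220.2 216.0 10.0 [568.1  82.9  37. ]
foot ell ((220.6411590576172, 216.2770538330078), (15.107404708862305, 16.973196029663086), 106.20283508300781)
```

View pics/c3.png

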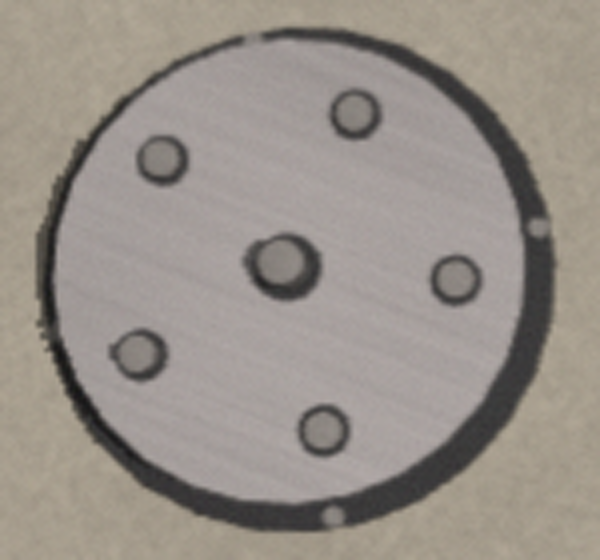

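View pics/c4.png

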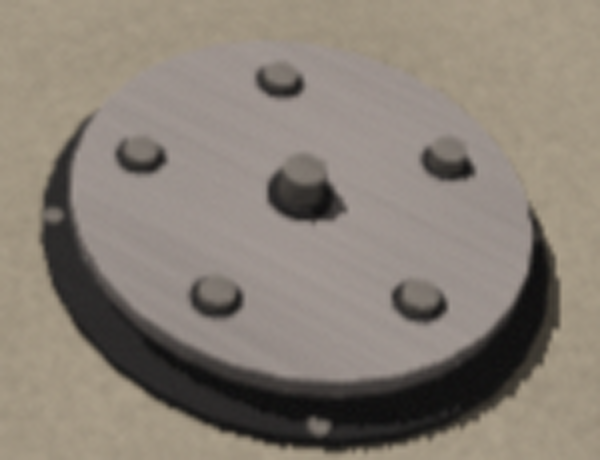

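```bash
python3 - <<'E'
from h import *
from scipy.optimize import least_squares
t=cv2.imread("pics/top0.png"); s=cv2.imread("pics/scene0.png")
def blob(im,r,thr=45,inv=False):
    w=cv2.resize(im[r].max(2),None,fx=4,fy=4,interpolation=2); n,l,st,ce=cv2.connectedComponentsWithStats((w<thr).astype(np.uint8))
    return [(st[i],ce[i]) for i in range(1,n) if st[i,4]>300]
for nm,im,r in(("top",t,np.s_[235:258,390:420]),("scene",s,np.s_[200:240,250:280])):
    for st,ce in blob(im,r): print(nm,st/4+[r[1].start,r[0].start,0,0,0],ce/4+[r[1].start,r[0].start])
print("flange top z64",plane("top",403.1,247.4,64),"handle top z129",plane("top",408.6,244.1,129),"scene mid",plane("scene",264.3,220.2,96.5), "scene flange", plane("scene",140+548/4.4,180+236/4.4,64))
T=[(239,178.5),(264.5,219.75),(231.2,257.5),(185,238.5),(190.7,190)]
S=[(141,152),(217,292),(419,295),(447,153),(280,75)]  # crop scene; unordered
A=np.array([plane("top",u-.4,v-.4,37)[:2] for u,v in T]); B=np.array([plane("scene",345+u/4-.4,245+v/4-.4,37)[:2] for u,v in S])
for C in(A,B):
    print(C.round(1))
    f=lambda p,C=C:min((np.r_[(p[:2]+80*np.c_[np.cos(p[2]+sg*k),np.sin(p[2]+sg*k)]-C).ravel()] for sg in(1,-1) for k in [2*np.pi/5*np.arange(5)]),key=lambda e:e@e)
    q=min((least_squares(f,[*C.mean(0),a]) for a in np.arange(0,6.3,.6)),key=lambda o:o.cost); print(q.x,q.cost,f(q.x).round(1))
o=ctrl.sense(); print(o["position"],o["orientation"][:2,:2])
E
```

```text
top [397.25 238.    18.25  15.25 807.25] [406.28104676 245.57471353]
scene [ 257.75  200.     22.25   36.25 2558.75] [268.42755252 215.13358574]
flange top z64 [ 506.8152906  -257.39986798   64.        ] handle top z129 [ 506.67958273 -256.60997552  129.        ] scene mid [ 508.60632704 -254.88547446   96.5       ] scene flange [ 513.65578516 -254.67180774   64.        ]
[[ 6.413e+02  4.970e+01]
 [ 5.618e+02 -4.000e-01]
 [ 4.902e+02  6.080e+01]
 [ 5.258e+02  1.486e+02]
 [ 6.187e+02  1.411e+02]]
[ 5.67562264e+02  7.99723214e+01 -3.88259191e-01] 0.6820964357311089 [ 0.3  0.  -0.1  0.5 -0.3  0.1 -0.4 -0.6  0.5 -0.1]
[[563.9   2. ]
 [642.8  51. ]
 [620.1 141.7]
 [524.5 148.9]
 [490.8  62. ]]
[568.41645693  81.10199882   4.64625103] 2.154396510758222 [-0.8 -0.7 -0.1  0.4 -0.4  0.9  1.3 -0.1  0.  -0.6]
[251.69874185 598.82449749 221.74269256] [[-0.92189607  0.38743701]
 [ 0.38743724  0.92189502]]
```

Candidates for the probe are the small one in the wooden stand (top 404,246) and the large one standing free (top 508,188). Stands: wooden (402,248), black (484,253) and (411,320). I choose the small probe in the wooden stand, and the crops confirm it. It sits at about (507,-256.5), and both views agree within 2 mm. The carrier centre is at about (568,80), with a pad ring residual under 1 mm. Pad (525,149) looks high. I'll check that by touch.

arm_command([
  [[-0.295, -0.114, 0, 0], [-0.295, -0.114, 0, 0], [-0.295, -0.114, 0, 0], [-0.295, -0.114, 0, 0], [-0.295, -0.114, 0, 0], [-0.492, -0.356, 0, 0], [-0.492, -0.356, 0, 0], [-0.492, -0.356, 0, 0], [-0.492, -0.356, 0, 0], [-0.492, -0.356, 0, 0], [-0.567, -0.69, 0, 0], [-0.567, -0.69, 0, 0]],
], fingers=1, force=30)

```text
t: 1.6
position: [544.5, -42.1, 222.2]
orientation: [[-0.922, 0.388, -0.001], [0.388, 0.922, -0.0], [0.0, -0.0, -1.0]]
contact_force: [0.1, -0.9, -0.3]
finger_gap: 1.003
grasp_force: 0.0
```

```bash
cat >> h.py <<'E'
def go(*Ps):
    o=ctrl.sense(); R=np.array(o["orientation"]); print("t",round(o["t"],2),"pos",o["position"].round(2),"F",o["contact_force"].round(2),"gap",round(o["finger_gap"],3),"gf",round(o["grasp_force"],1))
    for P in Ps: print(P,"->",(R.T@(np.array(P)-o["position"])/1000).round(4))
E
python3 -c "
from h import *
go((507,-256.5,222),(507,-256.5,79))"
```

```text
t 1.6 pos [544.47 -42.1  222.19] F [ 0.14 -0.93 -0.29] gap 1.003 gf 0.0
(507, -256.5, 222) -> [-0.0486 -0.2122  0.0003]
(507, -256.5, 79) -> [-0.0486 -0.2121  0.1433]
```

arm_command([
  [[-0.048, -0.21, 0, 0], [-0.048, -0.21, 0, 0], [-0.048, -0.21, 0, 0], [-0.048, -0.21, 0, 0], [-0.048, -0.21, 0, 0], [-0.048, -0.21, 0, 0]],
])

```text
t: 2.35
position: [508.2, -251.1, 222.2]
orientation: [[-0.922, 0.387, -0.001], [0.387, 0.922, 0.001], [0.001, 0.0, -1.0]]
contact_force: [-0.1, -0.3, -0.3]
finger_gap: 1.001
grasp_force: 0.0
```

```bash
python3 -c "
from h import *
go((507,-256.5,222),(507,-256.5,79))"
```

```text
t 2.35 pos [ 508.23 -251.11  222.23] F [-0.09 -0.27 -0.25] gap 1.001 gf 0.0
(507, -256.5, 222) -> [-0.001  -0.0054  0.0002]
(507, -256.5, 79) -> [-0.0011 -0.0055  0.1432]
```

arm_command([
  [[-0.001, -0.0055, 0.05, 0], [-0.001, -0.0055, 0.1, 0], [-0.001, -0.0055, 0.13, 0], [-0.001, -0.0055, 0.1432, 0], [-0.001, -0.0055, 0.1432, 0], [-0.001, -0.0055, 0.1432, 0]],
])

```text
t: 3.1
position: [507.8, -257.7, 80.8]
orientation: [[-0.922, 0.387, 0.002], [0.387, 0.922, -0.0], [-0.002, 0.0, -1.0]]
contact_force: [-0.1, 0.2, 0.5]
finger_gap: 0.999
grasp_force: 0.0
```

```bash
python3 -c "
from h import *
go((507,-256.5,78.5))
s=ctrl.get_image('scene');t=ctrl.get_image('top')
a=cv2.resize(s[150:280,200:330],None,fx=3,fy=3,interpolation=2);b=cv2.resize(t[180:310,340:470],None,fx=3,fy=3,interpolation=2)
cv2.imwrite('pics/g1.png',np.hstack([a,b]))"
```

```text
t 3.1 pos [ 507.83 -257.73   80.77] F [-0.09  0.18  0.54] gap 0.999 gf 0.0
(507, -256.5, 78.5) -> [0.0012 0.0008 0.0023]
```

View pics/g1.png

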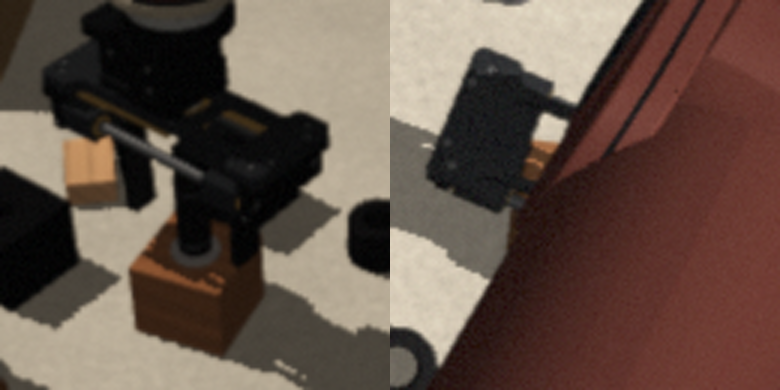

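Scene crop: the handle (about 195,200) stands between the open fingers, above the wooden block. Next: centre and grip.

arm_command([
  [[0.0012, 0.0008, 0.0022, 0], [0.0012, 0.0008, 0.0022, 0], [0.0012, 0.0008, 0.0022, 0], [0.0012, 0.0008, 0.0022, 0], [0.0012, 0.0008, 0.0022, 0], [0.0012, 0.0008, 0.0022, 0], [0.0012, 0.0008, 0.0022, 0], [0.0012, 0.0008, 0.0022, 0]],
], fingers=0, force=45)

```text
t: 4.2
position: [505.9, -256.6, 77.2]
orientation: [[-0.922, 0.387, -0.0], [0.387, 0.922, -0.0], [0.0, -0.0, -1.0]]
contact_force: [-0.0, -1.1, 0.3]
finger_gap: 0.266
grasp_force: 45.0
```

```bash
python3 -c "
from h import *
go((507,-256.5,150))"
```

```text
t 4.2 pos [ 505.95 -256.55   77.16] F [-0.   -1.14  0.32] gap 0.266 gf 45.0
(507, -256.5, 150) -> [-0.001   0.0004 -0.0728]
```

arm_command([
  [[0, 0, -0.01, 0], [0, 0, -0.03, 0], [0, 0, -0.06, 0], [0, 0, -0.075, 0], [0, 0, -0.075, 0], [0, 0, -0.075, 0]],
])

```text
t: 4.95
position: [505.5, -256.1, 151.2]
orientation: [[-0.922, 0.387, -0.001], [0.387, 0.922, 0.0], [0.001, -0.0, -1.0]]
contact_force: [-1.0, 0.1, -2.8]
finger_gap: 0.266
grasp_force: 45.0
```

```bash
python3 -c "
from h import *
go((562.5,0.5,150),(562.5,0.5,115))"
```

```text
t 4.95 pos [ 505.49 -256.11  151.21] F [-0.96  0.12 -2.76] gap 0.266 gf 45.0
(562.5, 0.5, 150) -> [0.0468 0.2587 0.0013]
(562.5, 0.5, 115) -> [0.0468 0.2587 0.0363]
```

arm_command([
  [[0.0468, 0.2587, 0, 0], [0.0468, 0.2587, 0, 0], [0.0468, 0.2587, 0, 0], [0.0468, 0.2587, 0, 0], [0.0468, 0.2587, 0, 0], [0.0468, 0.2587, 0.015, 0], [0.0468, 0.2587, 0.03, 0], [0.0468, 0.2587, 0.036, 0], [0.0468, 0.2587, 0.036, 0], [0.0468, 0.2587, 0.036, 0], [0.0468, 0.2587, 0.036, 0]],
])

```text
t: 6.32
position: [563.4, 0.1, 116.6]
orientation: [[-0.922, 0.388, 0.001], [0.388, 0.922, 0.0], [-0.001, 0.0, -1.0]]
contact_force: [-0.3, 1.3, -1.4]
finger_gap: 0.266
grasp_force: 45.0
```

```bash
python3 -c "
from h import *
go((562.5,0.5,115))
P=ctrl.sense()['position']
s=ctrl.get_image('scene');t=ctrl.get_image('top')
u,v=proj('scene',[562.5,.5,40]).astype(int)
a=cv2.resize(s[v-60:v+40,u-40:u+110],None,fx=4,fy=4,interpolation=2)
print(u,v);cv2.imwrite('pics/p1.png',a)"
```

```text
t 6.33 pos [5.6338e+02 5.0000e-02 1.1664e+02] F [-0.3   1.27 -1.36] gap 0.266 gf 45.0
(562.5, 0.5, 115) -> [0.001  0.0001 0.0016]
379 280
```

View pics/p1.png

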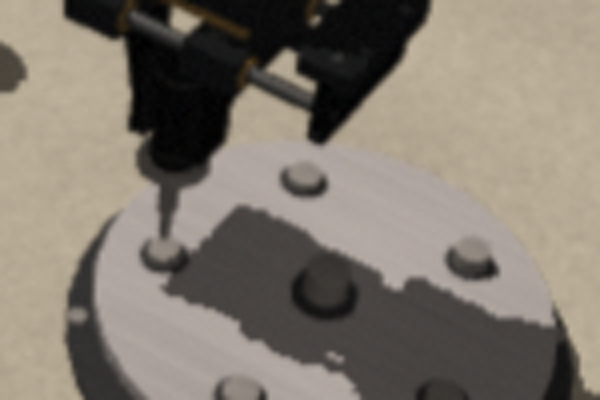

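Picture: the tip (165,235) hangs just over the first pad (163,250). The right pad (470,258) looks taller. Stepping down.

arm_command([
  [[0, 0, 0.003, 0], [0, 0, 0.006, 0], [0, 0, 0.006, 0], [0, 0, 0.006, 0]],
])

```text
t: 6.92
position: [563.1, 0.1, 110.1]
orientation: [[-0.922, 0.387, -0.0], [0.387, 0.922, -0.0], [0.0, -0.0, -1.0]]
contact_force: [0.0, -0.3, -1.3]
finger_gap: 0.268
grasp_force: 45.0
```

arm_command([
  [[0, 0, 0.001, 0], [0, 0, 0.002, 0], [0, 0, 0.002, 0], [0, 0, 0.002, 0]],
])

```text
t: 7.42
position: [563.1, 0.2, 108.2]
orientation: [[-0.922, 0.387, 0.0], [0.387, 0.922, -0.0], [-0.0, -0.0, -1.0]]
contact_force: [-0.1, 0.1, -1.9]
finger_gap: 0.266
grasp_force: 45.0
```

arm_command([
  [[0, 0, 0.001, 0], [0, 0, 0.002, 0], [0, 0, 0.002, 0], [0, 0, 0.002, 0]],
])

```text
t: 7.92
position: [563.1, 0.1, 106.2]
orientation: [[-0.922, 0.387, -0.0], [0.387, 0.922, -0.0], [-0.0, -0.0, -1.0]]
contact_force: [-0.1, 1.0, -2.2]
finger_gap: 0.265
grasp_force: 45.0
```

```bash
python3 -c "
from h import *
go()"
```

```text
t 7.92 pos [5.6307e+02 1.3000e-01 1.0617e+02] F [-0.1   1.01 -2.17] gap 0.265 gf 45.0
```

arm_command([
  [[0, 0, 0.001, 0], [0, 0, 0.002, 0], [0, 0, 0.002, 0], [0, 0, 0.002, 0]],
])

```text
t: 8.43
position: [563.2, 0.1, 104.4]
orientation: [[-0.922, 0.387, 0.0], [0.387, 0.922, 0.0], [-0.0, 0.0, -1.0]]
contact_force: [-0.3, -0.0, 0.5]
finger_gap: 0.27
grasp_force: 45.0
```

arm_command([
  [[0, 0, 0.001, 0], [0, 0, 0.001, 0], [0, 0, 0.001, 0], [0, 0, 0.001, 0]],
])

```text
t: 8.93
position: [563.2, 0.1, 103.3]
orientation: [[-0.922, 0.387, 0.0], [0.387, 0.922, -0.0], [-0.0, 0.0, -1.0]]
contact_force: [-0.0, -0.2, 2.6]
finger_gap: 0.268
grasp_force: 45.0
```

arm_command([
  [[0, 0, 0, 0]],
])

```text
t: 9.05
position: [563.2, 0.2, 103.2]
orientation: [[-0.922, 0.387, 0.0], [0.387, 0.922, 0.0], [-0.0, 0.0, -1.0]]
contact_force: [-0.3, 0.0, 3.0]
finger_gap: 0.268
grasp_force: 45.0
```

arm_command([
  [[0, 0, 0, 0]],
])

```text
t: 9.18
position: [563.2, 0.2, 103.2]
orientation: [[-0.922, 0.387, 0.0], [0.387, 0.922, 0.0], [-0.0, 0.0, -1.0]]
contact_force: [0.0, -0.2, 2.6]
finger_gap: 0.268
grasp_force: 45.0
```

arm_command([
  [[0, 0, -0.012, 0], [0.0907, 0.0284, -0.012, 0], [0.0907, 0.0284, -0.012, 0], [0.0907, 0.0284, -0.012, 0], [0.0907, 0.0284, -0.012, 0], [0.0907, 0.0284, -0.008, 0], [0.0907, 0.0284, -0.005, 0], [0.0907, 0.0284, -0.0033, 0], [0.0907, 0.0284, -0.0033, 0], [0.0907, 0.0284, -0.0033, 0]],
])

```text
t: 10.42
position: [490.5, 61.4, 106.5]
orientation: [[-0.922, 0.388, 0.0], [0.388, 0.922, -0.0], [-0.0, -0.0, -1.0]]
contact_force: [0.1, 0.8, -2.0]
finger_gap: 0.265
grasp_force: 45.0
```

```bash
python3 -c "
from h import *
go((490.6,61.5,103.2))"
```

```text
t 10.43 pos [490.53  61.45 106.49] F [ 0.11  0.75 -2.04] gap 0.265 gf 45.0
(490.6, 61.5, 103.2) -> [-0.      0.0001  0.0033]
```

C is not high. Measuring its level.

arm_command([
  [[0, 0, 0.001, 0], [0, 0, 0.002, 0], [0, 0, 0.003, 0], [0, 0, 0.0033, 0], [0, 0, 0.0033, 0], [0, 0, 0.0033, 0]],
])

```text
t: 11.18
position: [490.6, 61.5, 103.3]
orientation: [[-0.922, 0.387, 0.0], [0.387, 0.922, 0.0], [-0.0, 0.0, -1.0]]
contact_force: [0.8, 0.0, 2.4]
finger_gap: 0.266
grasp_force: 45.0
```

arm_command([
  [[0, 0, 0, 0]],
])

```text
t: 11.3
position: [490.6, 61.5, 103.3]
orientation: [[-0.922, 0.387, 0.0], [0.387, 0.922, 0.0], [-0.0, 0.0, -1.0]]
contact_force: [-0.6, 0.3, 2.3]
finger_gap: 0.269
grasp_force: 45.0
```

arm_command([
  [[0, 0, 0, 0]],
])

```text
t: 11.42
position: [490.6, 61.5, 103.3]
orientation: [[-0.922, 0.387, 0.0], [0.387, 0.922, 0.0], [-0.0, 0.0, -1.0]]
contact_force: [0.6, -0.6, 2.5]
finger_gap: 0.268
grasp_force: 45.0
```

arm_command([
  [[0, 0, -0.013, 0], [0.0017, 0.0942, -0.014, 0], [0.0017, 0.0942, -0.014, 0], [0.0017, 0.0942, -0.014, 0], [0.0017, 0.0942, -0.014, 0], [0.0017, 0.0942, -0.009, 0], [0.0017, 0.0942, -0.006, 0], [0.0017, 0.0942, -0.0042, 0], [0.0017, 0.0942, -0.0042, 0], [0.0017, 0.0942, -0.0042, 0]],
])

```text
t: 12.68
position: [525.5, 148.7, 107.6]
orientation: [[-0.922, 0.388, 0.0], [0.388, 0.922, -0.0], [-0.0, -0.0, -1.0]]
contact_force: [-2.4, -1.6, 2.8]
finger_gap: 0.265
grasp_force: 45.0
```

arm_command([
  [[0, 0, 0, 0]],
])

```text
t: 12.8
position: [525.5, 148.8, 107.5]
orientation: [[-0.922, 0.388, 0.0], [0.388, 0.922, -0.0], [-0.0, -0.0, -1.0]]
contact_force: [-0.8, -1.9, 1.0]
finger_gap: 0.269
grasp_force: 45.0
```

arm_command([
  [[0, 0, 0, 0]],
])

```text
t: 12.92
position: [525.5, 148.8, 107.5]
orientation: [[-0.922, 0.388, 0.0], [0.388, 0.922, -0.0], [-0.0, -0.0, -1.0]]
contact_force: [-0.3, -2.5, 2.8]
finger_gap: 0.272
grasp_force: 45.0
```

D is high by about 4 mm. Touching E and A for reference.

arm_command([
  [[0, 0, -0.009, 0], [-0.0889, 0.0297, -0.009, 0], [-0.0889, 0.0297, -0.009, 0], [-0.0889, 0.0297, -0.009, 0], [-0.0889, 0.0297, -0.005, 0], [-0.0889, 0.0297, -0.001, 0], [-0.0889, 0.0297, 0.002, 0], [-0.0889, 0.0297, 0.0035, 0], [-0.0889, 0.0297, 0.0043, 0], [-0.0889, 0.0297, 0.0043, 0], [-0.0889, 0.0297, 0.0043, 0]],
])

```text
t: 14.3
position: [619.0, 142.1, 103.4]
orientation: [[-0.922, 0.387, 0.0], [0.387, 0.922, 0.0], [-0.0, 0.0, -1.0]]
contact_force: [-2.1, 0.7, 3.7]
finger_gap: 0.269
grasp_force: 45.0
```

arm_command([
  [[0, 0, 0, 0]],
])

```text
t: 14.42
position: [619.0, 142.1, 103.3]
orientation: [[-0.922, 0.387, 0.0], [0.387, 0.922, 0.0], [-0.0, 0.0, -1.0]]
contact_force: [-2.7, 1.0, 3.1]
finger_gap: 0.268
grasp_force: 45.0
```

arm_command([
  [[0, 0, 0, 0]],
])

```text
t: 14.55
position: [619.0, 142.0, 103.2]
orientation: [[-0.922, 0.387, 0.0], [0.387, 0.922, 0.0], [-0.0, 0.0, -1.0]]
contact_force: [-1.8, 0.8, 2.8]
finger_gap: 0.266
grasp_force: 45.0
```

arm_command([
  [[0, 0, -0.012, 0], [-0.0567, -0.0757, -0.012, 0], [-0.0567, -0.0757, -0.012, 0], [-0.0567, -0.0757, -0.012, 0], [-0.0567, -0.0757, -0.009, 0], [-0.0567, -0.0757, -0.005, 0], [-0.0567, -0.0757, -0.002, 0], [-0.0567, -0.0757, -0.001, 0], [-0.0567, -0.0757, 0, 0], [-0.0567, -0.0757, 0, 0], [-0.0567, -0.0757, 0, 0]],
])

```text
t: 15.92
position: [642.0, 50.4, 103.4]
orientation: [[-0.922, 0.387, 0.001], [0.387, 0.922, 0.0], [-0.0, 0.0, -1.0]]
contact_force: [-0.3, 2.1, 3.1]
finger_gap: 0.265
grasp_force: 45.0
```

arm_command([
  [[0, 0, 0, 0]],
])

```text
t: 16.05
position: [642.0, 50.2, 103.3]
orientation: [[-0.922, 0.387, 0.0], [0.387, 0.922, 0.0], [-0.0, 0.0, -1.0]]
contact_force: [0.7, 2.1, 1.8]
finger_gap: 0.27
grasp_force: 45.0
```

arm_command([
  [[0, 0, 0, 0]],
])

```text
t: 16.18
position: [642.0, 50.2, 103.2]
orientation: [[-0.922, 0.387, 0.0], [0.387, 0.922, 0.0], [-0.0, 0.0, -1.0]]
contact_force: [-0.5, 3.0, 2.5]
finger_gap: 0.268
grasp_force: 45.0
```

E and A are level with B and C: at TCP 103.2 all four read about +2.6 N. Now pushing D slowly.

arm_command([
  [[0, 0, -0.022, 0], [0.0728, 0.0229, -0.022, 0], [0.1456, 0.0458, -0.022, 0], [0.1456, 0.0458, -0.022, 0], [0.1456, 0.0458, -0.022, 0], [0.1456, 0.0458, -0.014, 0], [0.1456, 0.0458, -0.008, 0], [0.1456, 0.0458, -0.0055, 0], [0.1456, 0.0458, -0.0045, 0], [0.1456, 0.0458, -0.0045, 0], [0.1456, 0.0458, -0.0045, 0]],
])

```text
t: 17.55
position: [525.6, 148.6, 107.8]
orientation: [[-0.922, 0.388, 0.001], [0.388, 0.922, -0.0], [-0.001, 0.0, -1.0]]
contact_force: [0.6, -1.9, 1.7]
finger_gap: 0.265
grasp_force: 45.0
```

arm_command([
  [[0, 0, 0.0005, 0], [0, 0, 0.001, 0], [0, 0, 0.0015, 0], [0, 0, 0.002, 0], [0, 0, 0.0025, 0], [0, 0, 0.0025, 0], [0, 0, 0.0025, 0]],
])

```text
t: 18.42
position: [525.6, 148.9, 105.3]
orientation: [[-0.922, 0.387, 0.001], [0.387, 0.922, 0.0], [-0.0, 0.0, -1.0]]
contact_force: [1.3, -1.8, 5.8]
finger_gap: 0.268
grasp_force: 45.0
```

arm_command([
  [[0, 0, 0, 0]],
])

```text
t: 18.55
position: [525.5, 148.9, 105.3]
orientation: [[-0.922, 0.387, 0.0], [0.387, 0.922, 0.0], [-0.0, 0.0, -1.0]]
contact_force: [0.6, -1.6, 5.0]
finger_gap: 0.265
grasp_force: 45.0
```

arm_command([
  [[0, 0, 0.0004, 0], [0, 0, 0.0008, 0], [0, 0, 0.0012, 0], [0, 0, 0.0016, 0], [0, 0, 0.002, 0], [0, 0, 0.0024, 0], [0, 0, 0.0024, 0], [0, 0, 0.0024, 0]],
])

```text
t: 19.55
position: [525.6, 148.9, 103.0]
orientation: [[-0.922, 0.387, 0.001], [0.387, 0.922, 0.0], [-0.0, 0.0, -1.0]]
contact_force: [0.7, -1.6, 5.5]
finger_gap: 0.265
grasp_force: 45.0
```

arm_command([
  [[0, 0, 0, 0]],
])

```text
t: 19.68
position: [525.6, 148.9, 103.0]
orientation: [[-0.922, 0.387, 0.001], [0.387, 0.922, 0.0], [-0.0, 0.0, -1.0]]
contact_force: [0.4, -1.9, 6.8]
finger_gap: 0.265
grasp_force: 45.0
```

arm_command([
  [[0, 0, 0, 0]],
])

```text
t: 19.8
position: [525.6, 148.9, 103.0]
orientation: [[-0.922, 0.387, 0.001], [0.387, 0.922, 0.0], [-0.0, 0.0, -1.0]]
contact_force: [0.8, -2.5, 6.2]
finger_gap: 0.267
grasp_force: 45.0
```

arm_command([
  [[0, 0, 0.0004, 0], [0, 0, 0.0008, 0], [0, 0, 0.0012, 0], [0, 0, 0.0016, 0], [0, 0, 0.0016, 0], [0, 0, 0.0016, 0]],
])

```text
t: 20.55
position: [525.6, 148.9, 101.4]
orientation: [[-0.922, 0.387, 0.001], [0.387, 0.922, 0.0], [-0.0, 0.0, -1.0]]
contact_force: [1.8, -1.8, 5.7]
finger_gap: 0.266
grasp_force: 45.0
```

arm_command([
  [[0, 0, 0, 0]],
])

```text
t: 20.68
position: [525.6, 148.9, 101.4]
orientation: [[-0.922, 0.387, 0.001], [0.387, 0.922, 0.0], [-0.0, 0.0, -1.0]]
contact_force: [1.0, -1.8, 5.8]
finger_gap: 0.27
grasp_force: 45.0
```

arm_command([
  [[0, 0, -0.001, 0], [0, 0, -0.0018, 0], [0, 0, -0.0018, 0], [0, 0, -0.0018, 0]],
])

```text
t: 21.18
position: [525.4, 148.9, 102.9]
orientation: [[-0.922, 0.387, 0.0], [0.387, 0.922, 0.0], [-0.0, 0.0, -1.0]]
contact_force: [0.3, -2.0, 3.1]
finger_gap: 0.264
grasp_force: 45.0
```

arm_command([
  [[0, 0, 0, 0]],
])

```text
t: 21.3
position: [525.4, 148.9, 102.9]
orientation: [[-0.922, 0.387, 0.0], [0.387, 0.922, 0.0], [-0.0, 0.0, -1.0]]
contact_force: [1.8, -1.7, 4.6]
finger_gap: 0.268
grasp_force: 45.0
```

arm_command([
  [[0, 0, 0, 0]],
])

```text
t: 21.42
position: [525.4, 148.8, 102.9]
orientation: [[-0.922, 0.387, 0.0], [0.387, 0.922, 0.0], [-0.0, 0.0, -1.0]]
contact_force: [1.0, -1.3, 4.1]
finger_gap: 0.264
grasp_force: 45.0
```

arm_command([
  [[0, 0, 0.0008, 0], [0, 0, 0.0014, 0], [0, 0, 0.0017, 0], [0, 0, 0.002, 0], [0, 0, 0.002, 0], [0, 0, 0.002, 0]],
])

```text
t: 22.18
position: [525.5, 148.8, 101.0]
orientation: [[-0.922, 0.387, 0.0], [0.387, 0.922, 0.0], [-0.0, 0.0, -1.0]]
contact_force: [1.2, -1.1, 5.4]
finger_gap: 0.263
grasp_force: 45.0
```

arm_command([
  [[0, 0, -0.003, 0], [0, 0, -0.008, 0], [0, 0, -0.008, 0], [0, 0, -0.004, 0], [0, 0, -0.0023, 0], [0, 0, -0.0023, 0], [0, 0, -0.0023, 0], [0, 0, -0.0023, 0]],
])

```text
t: 23.18
position: [525.2, 148.9, 103.2]
orientation: [[-0.922, 0.387, -0.0], [0.387, 0.922, 0.0], [0.0, 0.0, -1.0]]
contact_force: [-1.0, 0.1, 2.7]
finger_gap: 0.269
grasp_force: 45.0
```

arm_command([
  [[0, 0, 0, 0]],
])

```text
t: 23.3
position: [525.2, 148.8, 103.2]
orientation: [[-0.922, 0.387, -0.0], [0.387, 0.922, 0.0], [0.0, -0.0, -1.0]]
contact_force: [-1.4, 0.8, 2.7]
finger_gap: 0.264
grasp_force: 45.0
```

arm_command([
  [[0, 0, 0, 0]],
])

```text
t: 23.42
position: [525.3, 148.9, 103.2]
orientation: [[-0.922, 0.387, -0.0], [0.387, 0.922, 0.0], [0.0, 0.0, -1.0]]
contact_force: [-1.2, 0.2, 3.1]
finger_gap: 0.264
grasp_force: 45.0
```

arm_command([
  [[0, 0, 0, 0]],
])

```text
t: 23.55
position: [525.3, 148.8, 103.2]
orientation: [[-0.922, 0.387, -0.0], [0.387, 0.922, 0.0], [0.0, -0.0, -1.0]]
contact_force: [-1.0, 0.6, 3.7]
finger_gap: 0.266
grasp_force: 45.0
```

arm_command([
  [[0, 0, -0.012, 0], [-0.0019, -0.094, -0.012, 0], [-0.0019, -0.094, -0.012, 0], [-0.0019, -0.094, -0.012, 0], [-0.0019, -0.094, -0.012, 0], [-0.0019, -0.094, -0.006, 0], [-0.0019, -0.094, -0.003, 0], [-0.0019, -0.094, -0.001, 0], [-0.0019, -0.094, 0, 0], [-0.0019, -0.094, 0, 0], [-0.0019, -0.094, 0, 0]],
])

```text
t: 24.92
position: [490.7, 61.7, 103.4]
orientation: [[-0.922, 0.387, 0.0], [0.387, 0.922, 0.0], [-0.0, 0.0, -1.0]]
contact_force: [-1.0, 1.0, 3.0]
finger_gap: 0.27
grasp_force: 45.0
```

arm_command([
  [[0, 0, 0, 0]],
])

```text
t: 25.05
position: [490.7, 61.6, 103.3]
orientation: [[-0.922, 0.387, 0.0], [0.387, 0.922, 0.0], [-0.0, 0.0, -1.0]]
contact_force: [-1.1, 1.3, 3.2]
finger_gap: 0.263
grasp_force: 45.0
```

arm_command([
  [[0, 0, 0, 0]],
])

```text
t: 25.18
position: [490.7, 61.6, 103.3]
orientation: [[-0.922, 0.387, 0.0], [0.387, 0.922, 0.0], [-0.0, 0.0, -1.0]]
contact_force: [-0.4, 3.2, 3.3]
finger_gap: 0.267
grasp_force: 45.0
```

arm_command([
  [[0, 0, 0, 0]],
])

```text
t: 25.3
position: [490.7, 61.5, 103.2]
orientation: [[-0.922, 0.387, 0.0], [0.387, 0.922, 0.0], [-0.0, 0.0, -1.0]]
contact_force: [-0.4, 2.6, 2.7]
finger_gap: 0.265
grasp_force: 45.0
```

C now reads 3.05 N, the same as D, so D is level. Returning the probe.

arm_command([
  [[0, 0, -0.025, 0], [0, 0, -0.05, 0], [-0.1372, -0.2873, -0.05, 0], [-0.1372, -0.2873, -0.05, 0], [-0.1372, -0.2873, -0.05, 0], [-0.1372, -0.2873, -0.05, 0], [-0.1372, -0.2873, -0.05, 0], [-0.1372, -0.2873, -0.05, 0], [-0.1372, -0.2873, -0.05, 0], [-0.1372, -0.2873, -0.05, 0], [-0.1372, -0.2873, -0.05, 0]],
])

```text
t: 26.68
position: [506.2, -255.1, 153.1]
orientation: [[-0.923, 0.385, 0.0], [0.385, 0.923, 0.001], [0.0, 0.001, -1.0]]
contact_force: [-0.1, 0.1, -1.1]
finger_gap: 0.271
grasp_force: 45.0
```

```bash
python3 -c "
from h import *
go((505.9,-256.5,100),(505.9,-256.5,77.2))"
```

```text
t 26.68 pos [ 506.18 -255.08  153.12] F [-0.07  0.06 -1.12] gap 0.271 gf 45.0
(505.9, -256.5, 100) -> [-0.0003 -0.0014  0.0531]
(505.9, -256.5, 77.2) -> [-0.0003 -0.0015  0.0759]
```

arm_command([
  [[0, 0, 0.015, 0], [0, 0, 0.02, 0], [0, 0, 0.02, 0], [0, 0, 0.02, 0]],
])

```text
t: 27.18
position: [505.9, -256.8, 133.3]
orientation: [[-0.922, 0.388, 0.0], [0.388, 0.922, -0.0], [-0.0, -0.0, -1.0]]
contact_force: [-0.9, -1.1, -0.3]
finger_gap: 0.266
grasp_force: 45.0
```

```bash
python3 -c "
from h import *
go((505.9,-256.5,100),(505.9,-256.5,77.2))"
```

```text
t 27.18 pos [ 505.88 -256.75  133.27] F [-0.93 -1.1  -0.27] gap 0.266 gf 45.0
(505.9, -256.5, 100) -> [0.0001 0.0002 0.0333]
(505.9, -256.5, 77.2) -> [0.0001 0.0002 0.0561]
```

Position is good. Descending in two stages, first until the shank has entered.

arm_command([
  [[0, 0, 0.008, 0], [0, 0, 0.016, 0], [0, 0, 0.024, 0], [0, 0, 0.032, 0], [0, 0, 0.036, 0], [0, 0, 0.036, 0]],
])

```text
t: 27.92
position: [505.7, -256.6, 96.9]
orientation: [[-0.922, 0.387, -0.001], [0.387, 0.922, 0.0], [0.001, -0.0, -1.0]]
contact_force: [-0.5, -0.1, -2.5]
finger_gap: 0.268
grasp_force: 45.0
```

arm_command([
  [[0, 0, 0.006, 0], [0, 0, 0.012, 0], [0, 0, 0.017, 0], [0, 0, 0.0185, 0], [0, 0, 0.0185, 0], [0, 0, 0.0185, 0]],
])

```text
t: 28.68
position: [505.9, -256.7, 78.9]
orientation: [[-0.922, 0.387, 0.0], [0.387, 0.922, -0.0], [-0.0, -0.0, -1.0]]
contact_force: [0.8, 0.3, -1.6]
finger_gap: 0.267
grasp_force: 45.0
```

```bash
python3 -c "
from h import *
go((505.9,-256.5,77.2))"
```

```text
t 28.68 pos [ 505.94 -256.69   78.85] F [ 0.82  0.29 -1.61] gap 0.267 gf 45.0
(505.9, -256.5, 77.2) -> [0.0001 0.0002 0.0017]
```

arm_command([
  [[0, 0, 0.0006, 0], [0, 0, 0.0012, 0], [0, 0, 0.0016, 0], [0, 0, 0.0016, 0], [0, 0, 0.0016, 0]],
])

```text
t: 29.3
position: [505.8, -256.6, 77.2]
orientation: [[-0.922, 0.387, 0.0], [0.387, 0.922, 0.0], [-0.0, 0.0, -1.0]]
contact_force: [-0.1, 0.5, 0.7]
finger_gap: 0.271
grasp_force: 45.0
```

Seated: the stand now carries the weight. Releasing and rising.

arm_command([
  [[0, 0, 0, 0], [0, 0, 0, 0], [0, 0, 0, 0], [0, 0, 0, 0], [0, 0, 0, 0], [0, 0, 0, 0], [0, 0, -0.03, 0], [0, 0, -0.08, 0], [0, 0, -0.14, 0], [0, 0, -0.16, 0], [0, 0, -0.16, 0]],
], fingers=1)

```text
t: 30.68
position: [506.6, -257.0, 238.6]
orientation: [[-0.922, 0.387, 0.003], [0.387, 0.922, -0.001], [-0.003, 0.001, -1.0]]
contact_force: [-0.7, 0.3, -0.3]
finger_gap: 1.001
grasp_force: 0.0
```

arm_command([
  [[0.15, 0.31, 0, 0], [0.15, 0.31, 0, 0], [0.15, 0.31, 0, 0], [0.15, 0.31, 0, 0], [0.15, 0.31, 0, 0], [0.15, 0.31, 0, 0], [0.15, 0.31, 0, 0], [0.15, 0.31, 0, 0], [0.15, 0.31, 0, 0], [0.15, 0.31, 0, 0]],
])

```text
t: 31.92
position: [487.7, 86.3, 236.9]
orientation: [[-0.921, 0.389, -0.0], [0.389, 0.921, -0.0], [0.0, -0.0, -1.0]]
contact_force: [0.3, 0.1, 0.4]
finger_gap: 1.0
grasp_force: 0.0
```

```bash
python3 -c "
from h import *
go()
s=ctrl.get_image('scene');t=ctrl.get_image('top')
a=cv2.resize(s[170:280,230:330],None,fx=4,fy=4,interpolation=2);b=cv2.resize(t[195:305,355:455],None,fx=4,fy=4,interpolation=2)
cv2.imwrite('pics/end.png',np.hstack([a,b]))"
```

```text
t 31.93 pos [487.71  86.32 236.95] F [0.34 0.14 0.42] gap 1.0 gf 0.0
```

View pics/end.png

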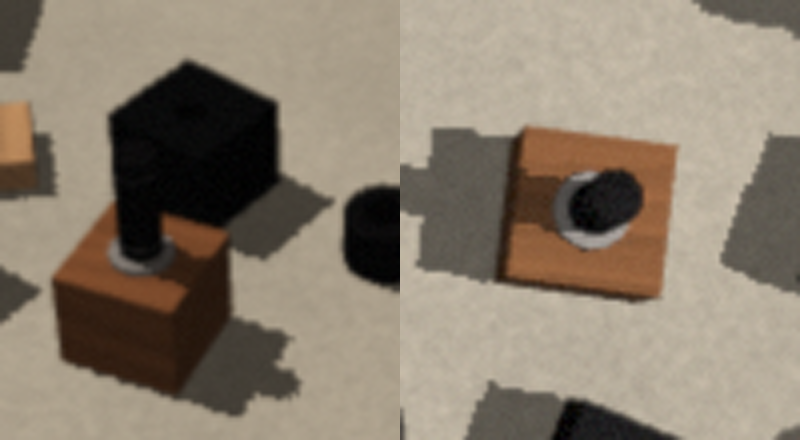

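The probe stands upright with its flange flat on the wooden block (scene crop 140,255; top crop 600,205), and the gripper is clear. Letting the arm settle, then handing in.

arm_command([
  [[0, 0, 0, 0], [0, 0, 0, 0], [0, 0, 0, 0], [0, 0, 0, 0]],
])

```text
t: 32.52
position: [487.6, 87.3, 237.1]
orientation: [[-0.922, 0.387, -0.0], [0.387, 0.922, -0.0], [0.0, -0.0, -1.0]]
contact_force: [-0.6, -0.5, 0.0]
finger_gap: 1.001
grasp_force: 0.0
```

```bash
python3 -c "
from h import *
print(ctrl.close_job())"
```

```text
the job is handed in; nothing more can be done
None
```

The job was handed in at about 32.5 s: the high pad, at about (525, 149) mm, now reads level with the other four to roughly 0.3 mm by touch, pushed with about 8 N, and the probe is back upright and fully down in its wooden stand.

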